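Fold up a tray blank and true its tall wall with the square

TASK

Fold both hinged side walls of the tray blank up to their stops, so that they lean slightly inwards, and only then pick up the engineer's square. Stand its stock on the tray floor with the blade towards the tall wall, and press it into the corner near the middle of that wall until the wall is pushed back square and the square bears on both floor and wall; leave the low wall at its stop and the other things on the bench alone. Finish while still gripping the square and pressing it into the corner, against floor and wall.

Things in the scene. Friction and masses are not known exactly. Their poses are not given: they have to be found in the camera images.
- tray: Aluminium tray blank, immovable on a plywood board. Origin on the bench under its middle; x along the folds, y from low to tall wall (roughly to the robot's left), z up. Floor 200 (x) by 170 (y) mm, top 30 mm above the bench. Fixed end walls 40 mm high, 4 mm thick centred at x = -98 and 98 mm. Hinged side walls fold along y = 85 mm (tall, robot's left) and y = -85 mm (low).
- tray_floor: The tray's floor plate, 200 by 170 mm; origin at the centre of its top face, 30 mm above the bench.
- tall_wall (a joint): Angle of the tall side wall: 0 lies flat outwards, 1.571 square to the floor, 1.75 its stop (leaning 10 degrees inwards). Stiff hinge (0.08 N m friction, no spring, no stop at 1.571): it stays where it is left and can be pushed back outwards. Starts at 0.5 to 0.9; raised by pushing its free edge inwards from outside.
- low_wall (a joint): Angle of the low hinged side wall, same meaning, friction, stop and start range as the tall wall.
- tall_panel: The tall side wall: 4 mm aluminium sheet 170 mm long, reaching 55 mm from the fold. Origin on the fold; its y runs from the fold to the free edge, its z is the normal of the inner face.
- low_panel: The low side wall: 4 mm aluminium sheet 170 mm long, reaching 45 mm from the fold. Origin on the fold; its -y runs from the fold to the free edge, z is the normal of the inner face.
- tall_fold (a point): Middle of the tall wall's hinge line, in the inside corner of floor and wall, 30 mm above the bench.
- low_fold (a point): Middle of the low wall's hinge line, in the inside corner of floor and wall, 30 mm above the bench.
- tall_edge (a point): Middle of the tall wall's free edge, on the inner face.
- low_edge (a point): Middle of the low wall's free edge, on the inner face.
- square: Loose steel square, 0.22 to 0.37 kg, standing on its stock on the bench. Stock: dark block 20 (x) by 100 (y) by 30 (z) mm. Blade: bright strip 5 mm thick (x), 22 mm broad (y = 28 to 50 mm), rising at the +y end to 66 mm above the underside, its outer edge flush with the stock's end at y = 50 mm. Origin at the centre of the stock's underside; z up.
- square_heel (a point): Outer corner of the square: bottom edge of the stock's +y end face, middle of its width; this goes into the fold.
- square_grip (a point): A good place to grip the stock across its 20 mm width from above: 15 mm from its middle away from the blade, 20 mm above its underside.
- jar: Amber glass jar with steel cap, 56 mm across, 85 mm high, standing on the bench; origin at the centre of its underside. Leave alone.
- fittings_box: White plastic box of fittings 90 by 70 by 35 mm, beyond the tray; origin at the centre of its underside. Leave alone.
- hammer: Hammer lying on the bench beyond the tray; origin under its middle. Leave alone.
Mind the look-alikes: they are no part of the job. Of the things that look like the square, the larger one is meant.

How it is judged (in metres and radians):
On the way, in this order (a step that is already met when the one before it is completed fails the run):
1. both side walls are folded up to their stops, the square still standing on the bench (value of joint each of tall_wall, low_wall above 1.66 rad and height (world z) of square below 0.02 m), for 0.2 s.
2. the square is lifted in the gripper while both walls still lean inwards (height (world z) of square above 0.04 m and contact force between the fingers and square above 3 N and value of joint each of tall_wall, low_wall above 1.63 rad), for 0.2 s.
At the end, for the whole second after the job is handed in: The gripper holds the square, at rest, upright within 2 degrees and in line within 3; its heel is within 3 mm of the fold, 70 mm of the wall's middle; it presses on tall wall (over 1.5 N) and floor (over 1 N). Tall wall at 90 degrees within 2, low wall above 1.64 rad (value of joint tall_wall between 1.536 and 1.606 rad and value of joint low_wall above 1.64 rad and contact force between square and tall_panel above 1.5 N and contact force between square and tray_floor above 1 N and contact force between the fingers and square above 3 N and angle between square's own z axis and vertical below 0.035 rad and angle between the y axis of square and the y axis of tray, either way round below 0.05 rad and y of square_heel in the frame of tall_fold between -0.003 and 0.003 m and z of square_heel in the frame of tall_fold between -0.003 and 0.003 m and x of square_heel in the frame of tall_fold between -0.07 and 0.07 m and linear speed of square below 0.01 m/s); the arm keeps its last pose, push and grip.
It fails at once if the jar is disturbed (moved over 30 mm) (distance of jar from where it was at the start of the episode above 0.03 m).
It fails at once if the fittings box is disturbed (moved over 30 mm) (distance of fittings_box from where it was at the start of the episode above 0.03 m).
It fails at once if the hammer is disturbed (moved over 30 mm) (distance of hammer from where it was at the start of the episode above 0.03 m).
It also fails if it takes over 64 s, if anything falls off the work surface, if the arm or the gripper's body presses on something with over 40 N, if the wrist force passes 120 N, or if a joint passes its speed limit or range.

ROBOT

A 6-joint arm with a two-finger parallel gripper is mounted at the origin on the work surface. World frame = base frame: x ahead of the robot, y to its left, z up, the work surface at z = 0. Lengths are in mm, angles in rad, forces in N, time in s.
With the tool pointing down it reaches from about 350 to 875 mm from the base axis. Payload 4.2 kg.
Tool frame: the origin (TCP) lies at the very end of the fingers, on their centre line; the grasp point (between the pads) lies 19 mm behind it; z points along the fingers, y is the line along which they close (so a half turn about z gives the same grasp; the last joint's range is limited). The gripper opens to 85 mm and grips with 20 to 120 N. Pads are 22 mm wide; open, the fingers measure 114 mm over their backs; the gripper's body (76 mm by 85 mm) begins 54 mm behind the grasp point. The pads swing forward as they close: fully open they stand 13 mm farther back than shut.
Start: joints at [-1.041, 0.385, 0.008, 0, -1.194, -0.259], TCP at [167.205, -602.197, 231.312] pointing down, gripper open.
Joint ranges: [-3.14, 3.14], [-1.21, 2.06], [-1.07, 1.41], [-3.16, 2.05], [-2.99, -0.16], [-3.1, 3.1]. Speed limits (rad/s): [2.79, 2.79, 3.14, 3.14, 3.14, 3.14].

INTERFACE

Orientations are given as a unit quaternion [x, y, z, w].
In Python, from bench import arm, optics gives the robot as it stands. The module is installed in compiled form; this text tells all that it offers.
- The arm moves only by the tool step_arm, never from a script. Its argument "motion" is a list of rows, each an object with "dr": the turn, a rotation vector about the tool's x, y, z in units of 8 degrees (1.0 is 8 degrees), a list of three; "slide": the shift along the tool's x, y, z in mm, a list of three; "jaw": the finger opening in mm, from 0 to 85.4. A call has exactly 8 rows; each row is the pose to reach, as a shift and turn from the pose commanded when the call began, along the tool's axes at that moment; what a row does not reach only later rows make up. A row lasts 1/8 s, in which the tool goes at most 62.5 mm and 10.7 degrees, less where a joint would pass 70% of its speed; a pose out of reach is approached as far as the arm can. A call with a gripper value outside its range is refused whole. The fingers move at their own pace and stop on an object; the grip force is fixed at half the most. Time passes only in rows, so rows that repeat a pose let the fingers close, or fill a call up. It gives the time, the measured TCP pose, the force, the opening and the grip force at its end, in the units of the state.
- arm.read_state(): the state, without advancing time (a new reading comes with each control period).
- optics.get_image(name): name is "scene" or "side" or "wrist"; returns the picture (420x560x3 uint8, blue, green, red); there is no depth.
- optics.camera_info(name): a dict with "camera_matrix" (3x3 intrinsics, pixels), "view" (4x4, takes a point from world to camera coordinates); the wrist camera has in their place "T_tool_cam" (4x4, takes a point from camera to tool coordinates, whose origin is the TCP and whose axes are the flange's). Camera axes: x right, y up, looking along -z (the intrinsics and any distortion apply to the point x, -y, -z); pixel columns grow to the right and rows downward; lengths in mm; the calibration is good to about 2 mm. A picture is of the moment at which its call begins: read the wrist's pose just before it. camera_info takes no time and is no camera call.
- arm.job_done(): hands the job in; it is judged then, once.
The state is a dict: "clock": time; "joints": joint angles; "joint_vel": joint speeds; "joint_efforts": joint torques, N m; "position": TCP position; "ee_rot": TCP orientation; "contact_force": force on the tool from outside, world axes, zero at the start; "wrist_torque": the same for the moment, N m; "gripper_width": finger opening in mm; "grasp_force": force on a finger pad.
Only numpy, scipy, OpenCV 4.12 (cv2) and the standard library are available. Lean on these libraries where they do the work, as an engineer would, in place of code of your own. Each camera call takes 0.05 s, during which the arm holds its last target. There are 200 camera calls.

## Working session

There is one attempt and no reset: what is moved stays moved. The work goes in short steps, Python scripts to look and compute and a tool call to move; the robot and the scene stay as the last step left them, time stands still between calls to the robot, and variables do not carry over. Pictures are saved under pics/ and viewed, at most 10 in all, crops included, and the job is handed in when it is done.

Besides the shell and the picture viewer there is one more tool, called after "Call:" as name(argument=value, ...) on one line, values as JSON. step_arm: Moves the arm, as the interface text tells. Its arguments: {"type":"object","properties":{"motion":{"type":"array","items":{"type":"object","properties":{"dr":{"type":"array","items":{"type":"number"}},"slide":{"type":"array","items":{"type":"number"}},"jaw":{"type":"number"}}}}},"required":["motion"]}

```bash
mkdir -p pics; python3 - <<'E'
from bench import arm, optics
import cv2,numpy as np
np.set_printoptions(suppress=True,precision=4)
s=arm.read_state(); print(s)
for n in("scene","side"):
    im=optics.get_image(n); cv2.imwrite(f"pics/{n}0.png",im); print(optics.camera_info(n))
print(optics.camera_info("wrist"))
a=cv2.imread("pics/scene0.png");b=cv2.imread("pics/side0.png")
E
```

```text
{'clock': 0.0, 'joints': array([-1.0414,  0.3855,  0.0066, -0.0005, -1.194 , -0.2586]), 'joint_vel': array([-0.0001,  0.0001, -0.0001,  0.0011,  0.0007, -0.001 ]), 'joint_efforts': array([ -0.0004, -39.2289,  18.8398,   4.1863,  -0.0046,  -0.    ]), 'position': array([ 167.0496, -601.6402,  230.2299]), 'ee_rot': array([-0.1349,  0.9909,  0.0011, -0.0002]), 'contact_force': array([ 0.2006,  0.2124, -0.6358]), 'wrist_torque': array([-0.027 , -0.0405,  0.0229]), 'grasp_force': 0.0, 'gripper_width': 85.2746677110828}
{'camera_matrix': array([[414.5497,   0.    , 288.1454],
       [  0.    , 414.5497, 211.614 ],
       [  0.    ,   0.    ,   1.    ]]), 'view': array([[   -0.5224,     0.8526,    -0.0109,   292.5236],
       [   -0.5885,    -0.3513,     0.7282,   338.5006],
       [    0.6171,     0.3868,     0.6853, -1543.2379],
       [    0.    ,     0.    ,     0.    ,     1.    ]])}
{'camera_matrix': array([[437.9775,   0.    , 282.6598],
       [  0.    , 437.9775, 215.2043],
       [  0.    ,   0.    ,   1.    ]]), 'view': array([[  -0.8966,   -0.4422,    0.0245,  562.0747],
       [   0.2373,   -0.433 ,    0.8696, -175.5531],
       [  -0.374 ,    0.7855,    0.4931, -844.9303],
       [   0.    ,    0.    ,    0.    ,    1.    ]])}
{'camera_matrix': array([[326.0808,   0.    , 283.4571],
       [  0.    , 326.0808, 203.2471],
       [  0.    ,   0.    ,   1.    ]]), 'T_tool_cam': array([[   0.0005,    0.9653,    0.2613,   67.1395],
       [   1.    ,   -0.001 ,    0.0015,   -0.5081],
       [   0.0017,    0.2613,   -0.9653, -141.395 ],
       [   0.    ,    0.    ,    0.    ,    1.    ]])}
```

View pics/scene0.png

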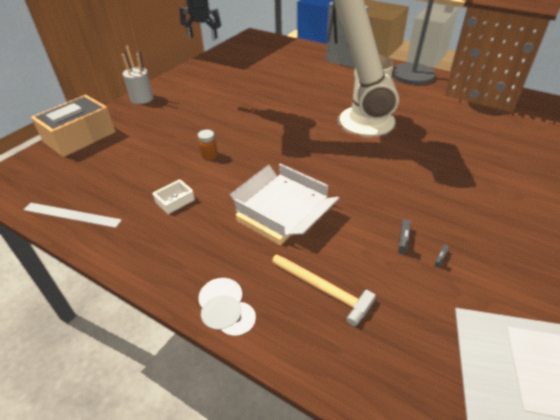

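View pics/side0.png

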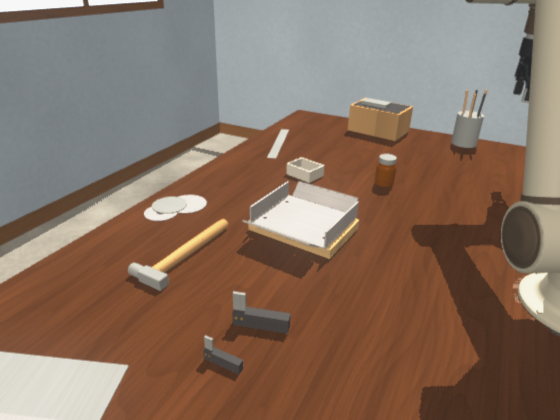

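Scene: the tray is at (283,203) with the flared tall wall on its right at (320,215). Square candidates are A at scene (405,237) / side (262,318) and B at scene (441,257) / side (222,358). A is clearly larger, so it is the one meant. I'll confirm with an enlarged crop.

```bash
cat > h.py <<'E'
from bench import arm, optics
import cv2,numpy as np
from scipy.spatial.transform import Rotation as R
np.set_printoptions(suppress=True,precision=2)
def cam(n,state=None):
    i=optics.camera_info(n);K=i["camera_matrix"]
    if n=="wrist":
        T=np.eye(4);T[:3,:3]=R.from_quat(state["ee_rot"]).as_matrix();T[:3,3]=state["position"]
        return K,T@i["T_tool_cam"]
    return K,np.linalg.inv(i["view"])
def ray(c,u,v):
    K,T=c; d=T[:3,:3]@np.array([(u-K[0,2])/K[0,0],-(v-K[1,2])/K[1,1],-1]); return T[:3,3],d/np.linalg.norm(d)
def plane(c,u,v,z):
    o,d=ray(c,u,v); return o+d*(z-o[2])/d[2]
def tri(c1,p1,c2,p2):
    o1,d1=ray(c1,*p1);o2,d2=ray(c2,*p2)
    t=np.linalg.lstsq(np.c_[d1,-d2],o2-o1,rcond=None)[0];a=o1+t[0]*d1;b=o2+t[1]*d2
    return (a+b)/2,np.linalg.norm(a-b)
def proj(c,p):
    K,T=c; q=np.linalg.inv(T)@np.r_[p,1]; return K[0,0]*q[0]/-q[2]+K[0,2], K[1,1]*-q[1]/-q[2]+K[1,2]
E
python3 - <<'E'
from h import *
a=cv2.imread("pics/scene0.png");b=cv2.imread("pics/side0.png")
f=lambda im,x,y,w,h,s:cv2.resize(im[y:y+h,x:x+w],None,fx=s,fy=s,interpolation=cv2.INTER_CUBIC)
top=np.hstack([f(a,225,160,130,90,3),f(b,240,175,130,90,3)])
bot=np.hstack([f(a,380,205,130,90,3),f(b,190,280,130,100,3)[:270]])
cv2.imwrite("pics/crop.png",np.vstack([top,bot]))
s,d=cam("scene"),cam("side")
print(s[1][:3,3],d[1][:3,3])
print(tri(s,(405,237),d,(262,318)))
print(plane(s,283,203,30))
E
```

```text
[1304.32  466.42  814.21] [229.63 836.23 555.56]
(array([508.52, 327.82,  16.08]), np.float64(5.970675988227633))
[575.33  -7.25  30.  ]
```

View pics/crop.png

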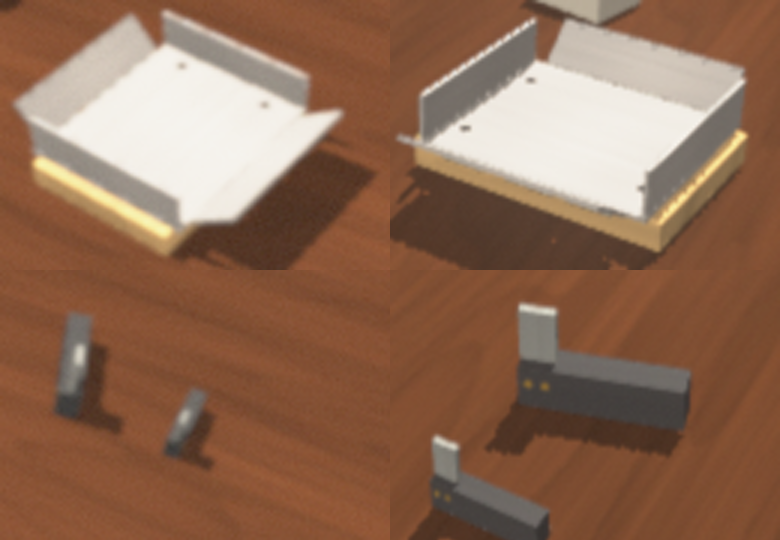

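Bottom crops: A is the larger square, with its blade at the image-left end (side view (235,290)) and its stock running right to (288,333). B is visibly smaller, so A is meant. Both tray walls are flared outwards.

```bash
python3 - <<'E'
from h import *
s,d=cam("scene"),cam("side")
P={}
for n,a,b in [("+x tall",(285,226.7),(250.7,206.7)),("+x low",(235.7,199.3),(288.3,181.7)),("-x tall",(327.7,185),(325,233.3)),("-x low",(280,164),(357.7,199)),
 ("tall edge +x",(304.3,233.3),(243.3,220.7)),("low edge -x",(269.3,164.3),(357.7,198)),]:
    print(n,*tri(s,a,d,b))
for n,p,z in [("tall edge -x",(339,196.7),55),("low edge -x",(269.3,164.3),55),("low edge +x",(230.7,194.3),55)]: print(n,plane(s,*p,z))
print("sq", plane(d,232.7,324,0),plane(d,287.7,333.3,0), "top far",plane(d,289.5,313,30),plane(d,247,307,30))
print("scene sq", [plane(s,380+x/3,205+(y-270)/3,30) for x,y in((68,314),(90,314),(60,395),(78,400))])
# jar etc: masks by colour
print("jar",plane(s,208,157,0),"box",plane(s,174,203,10),"hammer",plane(s,276,260,10),plane(s,360,312,10),"small",tri(s,(441,257),d,(222,358)))
E
```

```text
+x tall [681.51  64.8   68.33] 5.712007444963721
+x low [ 663.77 -102.93   68.99] 1.714716947422467
-x tall [485.65  86.01  69.62] 3.0478892592199847
-x low [471.04 -82.78  74.18] 5.5236198621766155
tall edge +x [670.82 115.48  60.55] 3.934373598896705
low edge -x [ 478.68 -115.72   62.39] 0.46533921463691463
tall edge -x [496.9  127.46  55.  ]
low edge -x [ 470.86 -121.17   55.  ]
low edge +x [ 642.81 -137.41   55.  ]
sq [555.26 346.57   0.  ] [458.52 321.54   0.  ] top far [464.49 303.95  30.  ] [537.82 325.14  30.  ]
scene sq [array([467.03, 305.16,  30.  ]), array([456.94, 322.04,  30.  ]), array([563.52, 333.54,  30.  ]), array([561.14, 348.41,  30.  ])]
jar [ 481.25 -362.62    0.  ] box [ 719.11 -291.66   10.  ] hammer [747.51  79.13  10.  ] [778.   323.03  10.  ] small (array([524.06, 429.88,  10.09]), np.float64(2.436220611024795))
```

Call:
step_arm(motion=[{"dr": [0, 0, 1.3], "slide": [-62, 37, 0], "jaw": 0}, {"dr": [0, 0, 2.67], "slide": [-122, 75, 0], "jaw": 0}, {"dr": [0, 0, 2.67], "slide": [-183, 112, 10], "jaw": 0}, {"dr": [0, 0, 2.67], "slide": [-244, 149, 20], "jaw": 0}, {"dr": [0, 0, 2.67], "slide": [-305, 186, 30], "jaw": 0}, {"dr": [0, 0, 2.67], "slide": [-366, 224, 40], "jaw": 0}, {"dr": [0, 0, 2.67], "slide": [-427, 261, 50], "jaw": 0}, {"dr": [0, 0, 2.67], "slide": [-488, 298, 60], "jaw": 0}])

```text
clock: 1.1
position: [502.7, -242.5, 182.3]
ee_rot: [0.051, 0.999, 0.0, -0.0]
contact_force: [1.2, -0.9, 0.2]
gripper_width: -0.1
grasp_force: 0.0
```

```bash
cat >> h.py <<'E'
O=np.array([575.5,-8.7,0]);YAW=-0.101
def tray(x,y,z): c,s=np.cos(YAW),np.sin(YAW); return O+np.array([c*x-s*y,s*x+c*y,z])
def delta(target,yaw_y):  # tool-frame slide and dr z for tool down, tool y at yaw_y (rad)
    st=arm.read_state(); M=R.from_quat(st["ee_rot"]).as_matrix()
    cur=np.arctan2(M[1,1],M[0,1]); dy=(yaw_y-cur+np.pi/2)%np.pi-np.pi/2
    tilt=M.T@np.array([0,0,-1.])
    return "slide",M.T@(np.array(target)-st["position"]),"drz",-np.degrees(dy)/8,"tilt",tilt,"pos",st["position"],"F",st["contact_force"]
E
python3 - <<'E'
from h import *
s=arm.read_state(); im=optics.get_image("wrist"); cv2.imwrite("pics/w1.png",im)
print(*delta(tray(0,-160,50),YAW+np.pi/2))
E
```

```text
slide [-45.3   75.08 131.01] drz 0.03137842214456685 tilt [ 0. -0.  1.] pos [ 506.91 -238.36  180.89] F [ 2.66  1.37 -0.48]
```

View pics/w1.png

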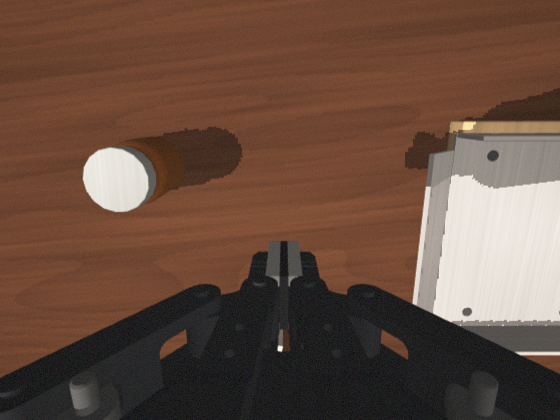

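Wrist view: the jar cap is at (120,180). The tray is at the right, with its low wall a grey strip around (430,230) parallel to the tool's x, so my tray yaw fits.

Call:
step_arm(motion=[{"dr": [0, 0, 0], "slide": [-25, 38, 40], "jaw": 0}, {"dr": [0, 0, 0], "slide": [-45, 75, 80], "jaw": 0}, {"dr": [0, 0, 0], "slide": [-45, 75, 120], "jaw": 0}, {"dr": [0, 0, 0], "slide": [-45, 75, 131], "jaw": 0}, {"dr": [0, 0, 0], "slide": [-45, 90, 131], "jaw": 0}, {"dr": [0, 0, 0], "slide": [-45, 105, 131], "jaw": 0}, {"dr": [0, 0, 0], "slide": [-45, 115, 129], "jaw": 0}, {"dr": [0, 0, 0], "slide": [-45, 120, 125], "jaw": 0}])

```text
clock: 2.15
position: [559.6, -130.3, 60.8]
ee_rot: [0.05, 0.999, -0.001, 0.001]
contact_force: [-1.1, -5.3, 4.9]
gripper_width: 0.1
grasp_force: 3.6
```

```bash
python3 - <<'E'
from h import *
print(*delta(tray(0,-85,62),YAW+np.pi/2))
E
```

```text
slide [-3.58 37.59 -1.28] drz 0.00524574047621835 tilt [0. 0. 1.] pos [ 559.61 -130.32   60.8 ] F [-1.11 -5.25  4.88]
```

Call:
step_arm(motion=[{"dr": [0, 0, 0], "slide": [0, 4, 0], "jaw": 0}, {"dr": [0, 0, 0], "slide": [0, 8, 0], "jaw": 0}, {"dr": [0, 0, 0], "slide": [0, 12, 0], "jaw": 0}, {"dr": [0, 0, 0], "slide": [0, 15, 0], "jaw": 0}, {"dr": [0, 0, 0], "slide": [0, 18, 0], "jaw": 0}, {"dr": [0, 0, 0], "slide": [0, 20, 0], "jaw": 0}, {"dr": [0, 0, 0], "slide": [0, 22, 0], "jaw": 0}, {"dr": [0, 0, 0], "slide": [0, 22, 0], "jaw": 0}])

```text
clock: 3.15
position: [562.1, -109.8, 67.4]
ee_rot: [0.049, 0.999, -0.002, 0.003]
contact_force: [-14.5, -5.6, 40.8]
gripper_width: -0.2
grasp_force: 20.4
```

```bash
python3 - <<'E'
from h import *
b=optics.get_image("side");a=optics.get_image("scene");s=arm.read_state()
f=lambda im,x,y,w,h,s:cv2.resize(im[y:y+h,x:x+w],None,fx=s,fy=s,interpolation=cv2.INTER_CUBIC)
cv2.imwrite("pics/c2.png",np.hstack([f(a,215,120,130,150,3),f(b,240,120,130,150,3)]))
print(proj(cam("scene"),s["position"]),proj(cam("side"),s["position"]),s["contact_force"])
E
```

```text
(np.float64(254.9913623724626), np.float64(178.46726966769575)) (np.float64(325.4626240346317), np.float64(189.9177282717624)) [-13.98  -4.82  40.37]
```

View pics/c2.png

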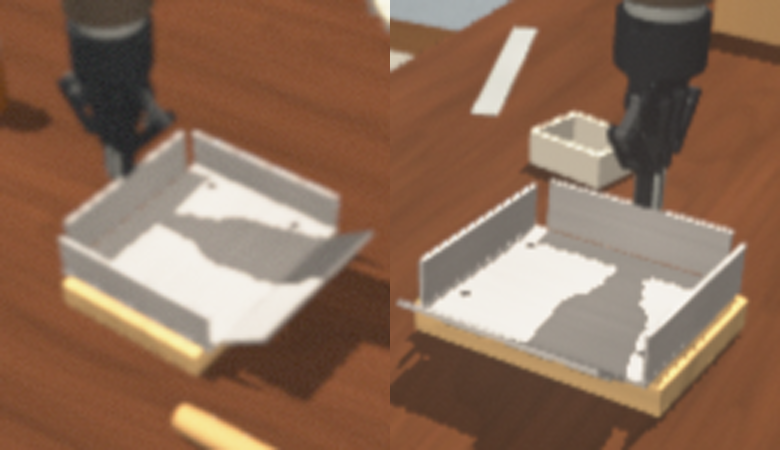

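The fingertip rode up onto the low wall's free edge, at about (646,210) in the crop, because I started too high. The wall stands at roughly 65°. I'll lift, back off and push again from lower.

Call:
step_arm(motion=[{"dr": [0, 0, 0], "slide": [0, 20, -12], "jaw": 0}, {"dr": [0, 0, 0], "slide": [0, 5, -35], "jaw": 0}, {"dr": [0, 0, 0], "slide": [0, -20, -35], "jaw": 0}, {"dr": [0, 0, 0], "slide": [0, -33, -25], "jaw": 0}, {"dr": [0, 0, 0], "slide": [0, -33, 0], "jaw": 0}, {"dr": [0, 0, 0], "slide": [0, -33, 15], "jaw": 0}, {"dr": [0, 0, 0], "slide": [0, -28, 15], "jaw": 0}, {"dr": [0, 0, 0], "slide": [0, -22, 15], "jaw": 0}])

```text
clock: 4.25
position: [559.4, -128.8, 43.2]
ee_rot: [0.051, 0.999, -0.0, 0.0]
contact_force: [0.7, -0.7, -0.7]
gripper_width: 0.2
grasp_force: 0.0
```

```bash
python3 - <<'E'
from h import *
print(*delta(tray(0,-98,52),YAW+np.pi/2))
E
```

```text
slide [-3.93 23.12 -8.84] drz -0.002415503968051759 tilt [0. 0. 1.] pos [ 559.37 -128.81   43.16] F [ 0.74 -0.71 -0.74]
```

Call:
step_arm(motion=[{"dr": [0, 0, 0], "slide": [-4, 4, -2], "jaw": 0}, {"dr": [0, 0, 0], "slide": [-4, 8, -4], "jaw": 0}, {"dr": [0, 0, 0], "slide": [-4, 12, -6], "jaw": 0}, {"dr": [0, 0, 0], "slide": [-4, 15, -8], "jaw": 0}, {"dr": [0, 0, 0], "slide": [-4, 18, -10], "jaw": 0}, {"dr": [0, 0, 0], "slide": [-4, 20, -10], "jaw": 0}, {"dr": [0, 0, 0], "slide": [-4, 22, -10], "jaw": 0}, {"dr": [0, 0, 0], "slide": [-4, 22, -10], "jaw": 0}])

```text
clock: 5.25
position: [564.9, -107.8, 52.6]
ee_rot: [0.051, 0.999, -0.0, -0.0]
contact_force: [-0.4, 0.2, 0.2]
gripper_width: -0.1
grasp_force: 0.0
```

Call:
step_arm(motion=[{"dr": [0, 0, 0], "slide": [0, 1.5, 0], "jaw": 0}, {"dr": [0, 0, 0], "slide": [0, 3, 0], "jaw": 0}, {"dr": [0, 0, 0], "slide": [0, 4.5, 0], "jaw": 0}, {"dr": [0, 0, 0], "slide": [0, 6, 0], "jaw": 0}, {"dr": [0, 0, 0], "slide": [0, 7, 0], "jaw": 0}, {"dr": [0, 0, 0], "slide": [0, 8, 0], "jaw": 0}, {"dr": [0, 0, 0], "slide": [0, 8, 0], "jaw": 0}, {"dr": [0, 0, 0], "slide": [0, 8, 0], "jaw": 0}])

```text
clock: 6.25
position: [565.0, -105.2, 52.7]
ee_rot: [0.051, 0.999, -0.003, -0.001]
contact_force: [1.2, -22.0, -3.6]
gripper_width: 0.2
grasp_force: 10.6
```

Call:
step_arm(motion=[{"dr": [0, 0, 0], "slide": [0, -15, -10], "jaw": 0}, {"dr": [0, 0, 0], "slide": [0, -15, -70], "jaw": 0}, {"dr": [0, 0, 0], "slide": [0, 35, -95], "jaw": 0}, {"dr": [0, 0, 0], "slide": [0, 95, -95], "jaw": 0}, {"dr": [0, 0, 0], "slide": [0, 155, -95], "jaw": 0}, {"dr": [0, 0, 0], "slide": [0, 215, -95], "jaw": 0}, {"dr": [0, 0, 0], "slide": [0, 262, -80], "jaw": 0}, {"dr": [0, 0, 0], "slide": [0, 262, -40], "jaw": 0}])

```text
clock: 7.25
position: [594.6, 165.5, 94.7]
ee_rot: [0.048, 0.999, 0.002, 0.003]
contact_force: [0.1, -1.1, -1.2]
gripper_width: -0.4
grasp_force: 0.0
```

```bash
python3 - <<'E'
from h import *
print(*delta(tray(0,165,38),YAW+np.pi/2))
b=optics.get_image("side");a=optics.get_image("scene")
f=lambda im,x,y,w,h,s:cv2.resize(im[y:y+h,x:x+w],None,fx=s,fy=s,interpolation=cv2.INTER_CUBIC)
cv2.imwrite("pics/c3.png",np.hstack([f(a,215,120,130,150,3),f(b,240,120,130,150,3)]))
E
```

```text
slide [  1.84 -10.45  56.69] drz 0.030632948249448733 tilt [ 0.01 -0.    1.  ] pos [594.58 165.46  94.75] F [ 0.13 -1.07 -1.24]
```

View pics/c3.png

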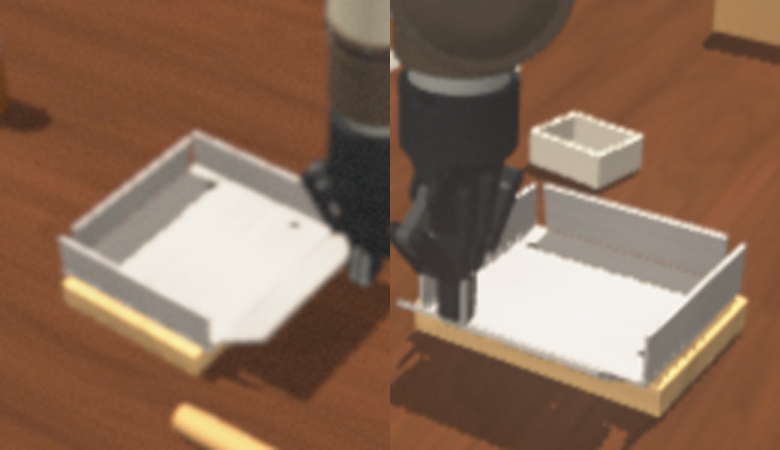

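The low wall now leans in at its stop. The finger is outside the tall wall, so I'll go down and push in.

Call:
step_arm(motion=[{"dr": [0, 0, 0], "slide": [2, 0, 40], "jaw": 0}, {"dr": [0, 0, 0], "slide": [2, -5, 58], "jaw": 0}, {"dr": [0, 0, 0], "slide": [2, -15, 58], "jaw": 0}, {"dr": [0, 0, 0], "slide": [2, -25, 58], "jaw": 0}, {"dr": [0, 0, 0], "slide": [2, -35, 56], "jaw": 0}, {"dr": [0, 0, 0], "slide": [2, -45, 52], "jaw": 0}, {"dr": [0, 0, 0], "slide": [2, -54, 47], "jaw": 0}, {"dr": [0, 0, 0], "slide": [2, -62, 42], "jaw": 0}])

```text
clock: 8.35
position: [586.1, 99.6, 53.4]
ee_rot: [0.051, 0.999, 0.001, 0.003]
contact_force: [-0.1, 1.4, 0.1]
gripper_width: -0.3
grasp_force: 0.9
```

Call:
step_arm(motion=[{"dr": [0, 0, 0], "slide": [0, -3, -2], "jaw": 0}, {"dr": [0, 0, 0], "slide": [0, -6, -3], "jaw": 0}, {"dr": [0, 0, 0], "slide": [0, -9, -4], "jaw": 0}, {"dr": [0, 0, 0], "slide": [0, -12, -4], "jaw": 0}, {"dr": [0, 0, 0], "slide": [0, -14, -4], "jaw": 0}, {"dr": [0, 0, 0], "slide": [0, -16, -4], "jaw": 0}, {"dr": [0, 0, 0], "slide": [0, -18, -4], "jaw": 0}, {"dr": [0, 0, 0], "slide": [0, -18, -4], "jaw": 0}])

```text
clock: 9.35
position: [582.5, 85.0, 54.3]
ee_rot: [0.051, 0.999, 0.003, 0.001]
contact_force: [-1.6, 14.8, -2.6]
gripper_width: 0.1
grasp_force: 7.1
```

Both walls are at their stops: the push force rose sharply on each. Next I'll go above the square.

Call:
step_arm(motion=[{"dr": [0, 0, 0], "slide": [0, 18, -15], "jaw": 0}, {"dr": [0, 0, 0], "slide": [10, 40, -65], "jaw": 0}, {"dr": [0, 0, 0], "slide": [35, 90, -90], "jaw": 30}, {"dr": [0, 0, -1.3], "slide": [60, 140, -96], "jaw": 50}, {"dr": [0, 0, -2.6], "slide": [85, 185, -96], "jaw": 50}, {"dr": [0, 0, -2.6], "slide": [109, 227, -96], "jaw": 50}, {"dr": [0, 0, -2.6], "slide": [109, 227, -96], "jaw": 50}, {"dr": [0, 0, -2.6], "slide": [109, 227, -96], "jaw": 50}])

```text
clock: 10.35
position: [496.5, 317.3, 150.2]
ee_rot: [-0.13, 0.991, -0.001, -0.001]
contact_force: [0.3, 0.1, 0.5]
gripper_width: 50.2
grasp_force: 0.0
```

```bash
python3 - <<'E'
from h import *
print(*delta((496.5,322,8),np.radians(105)))
s=arm.read_state();im=optics.get_image("wrist");cv2.imwrite("pics/w2.png",im);np.save("w2.npy",np.r_[s["position"],s["ee_rot"]])
c=cam("wrist",s)
print("pred stock corners z30",[proj(c,(511+a*.966-b*.259,326+a*.259+b*.966,30)) for a in(-50,50) for b in(-10,10)])
a=optics.get_image("scene");cv2.imwrite("pics/s3.png",a)
E
```

```text
slide [ -1.53   4.78 142.23] drz -0.004770712651579373 tilt [-0.  0.  1.] pos [496.48 317.25 150.24] F [0.33 0.08 0.47]
pred stock corners z30 [(np.float64(278.18973231358103), np.float64(158.47345578171056)), (np.float64(303.14444908427356), np.float64(158.47647350764038)), (np.float64(278.696948918494), np.float64(272.1194106958016)), (np.float64(301.39840860989284), np.float64(272.14686744796927))]
```

View pics/w2.png

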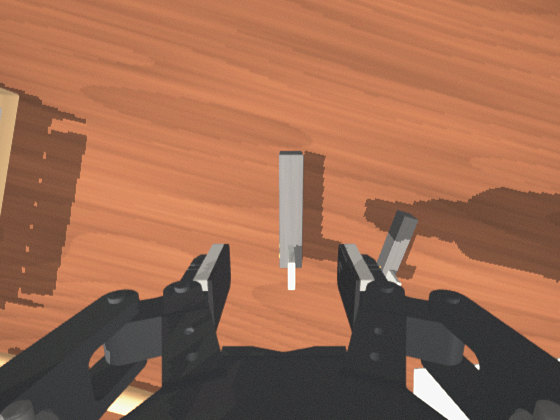

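Wrist view: the stock's top face lies at columns 280–302, rows 155–267, with the blade end at (291,275). That is square to the fingers and within 4 px of the prediction. I'll go down and grip.

Call:
step_arm(motion=[{"dr": [0, 0, 0], "slide": [1.5, 4.5, 45], "jaw": 50}, {"dr": [0, 0, 0], "slide": [1.5, 4.5, 95], "jaw": 50}, {"dr": [0, 0, 0], "slide": [1.5, 4.5, 130], "jaw": 50}, {"dr": [0, 0, 0], "slide": [1.5, 4.5, 145], "jaw": 50}, {"dr": [0, 0, 0], "slide": [1.5, 4.5, 145], "jaw": 35}, {"dr": [0, 0, 0], "slide": [1.5, 4.5, 145], "jaw": 15}, {"dr": [0, 0, 0], "slide": [1.5, 4.5, 145], "jaw": 5}, {"dr": [0, 0, 0], "slide": [1.5, 4.5, 145], "jaw": 5}])

```text
clock: 11.45
position: [495.3, 322.9, 7.4]
ee_rot: [-0.13, 0.991, 0.001, 0.001]
contact_force: [0.4, -0.6, 4.5]
gripper_width: 18.7
grasp_force: 61.1
```

```bash
python3 - <<'E'
from h import *
s=arm.read_state(); print(s["position"],s["contact_force"],s["grasp_force"],s["gripper_width"]); np.save("grip.npy",s["position"])
E
```

```text
[495.32 322.91   7.42] [ 0.43 -0.62  4.51] 61.11869215965271 18.70844377019549
```

Call:
step_arm(motion=[{"dr": [0, 0, 0], "slide": [0, 0, -10], "jaw": 5}, {"dr": [0, 0, 0], "slide": [0, 0, -35], "jaw": 5}, {"dr": [0, 0, 0], "slide": [0, 0, -80], "jaw": 5}, {"dr": [0, 0, 0], "slide": [0, 0, -120], "jaw": 5}, {"dr": [0, 0, -1], "slide": [0, -30, -150], "jaw": 5}, {"dr": [0, 0, -2], "slide": [0, -70, -160], "jaw": 5}, {"dr": [0, 0, -3], "slide": [0, -110, -160], "jaw": 5}, {"dr": [0, 0, -4], "slide": [0, -150, -160], "jaw": 5}])

```text
clock: 12.45
position: [532.1, 175.8, 165.5]
ee_rot: [-0.401, 0.916, 0.0, -0.001]
contact_force: [0.8, 0.5, -4.1]
gripper_width: 18.6
grasp_force: 60.1
```

```bash
python3 - <<'E'
from h import *
print(*delta(tray(0,2,150),YAW+np.pi),arm.read_state()["grasp_force"])
E
```

```text
slide [ 104.34 -155.94   15.46] drz -4.624270654193535 tilt [-0. -0.  1.] pos [532.15 175.78 165.52] F [ 0.85  0.52 -4.09] 60.068339109420776
```

Call:
step_arm(motion=[{"dr": [0, 0, -1], "slide": [20, -30, 0], "jaw": 5}, {"dr": [0, 0, -2], "slide": [42, -62, 0], "jaw": 5}, {"dr": [0, 0, -3], "slide": [63, -94, 0], "jaw": 5}, {"dr": [0, 0, -4], "slide": [84, -126, 5], "jaw": 5}, {"dr": [0, 0, -4.62], "slide": [104, -156, 15], "jaw": 5}, {"dr": [0, 0, -4.62], "slide": [104, -156, 15], "jaw": 5}, {"dr": [0, 0, -4.62], "slide": [104, -156, 15], "jaw": 5}, {"dr": [0, 0, -4.62], "slide": [104, -156, 15], "jaw": 5}])

```text
clock: 13.45
position: [576.0, -4.3, 151.0]
ee_rot: [-0.669, 0.743, 0.0, 0.0]
contact_force: [-0.1, 0.1, -4.1]
gripper_width: 18.9
grasp_force: 60.0
```

```bash
python3 - <<'E'
from h import *
print(*delta(tray(0,2,45),YAW+np.pi))
b=optics.get_image("side");a=optics.get_image("scene");s=arm.read_state();w=optics.get_image("wrist")
f=lambda im,x,y,w,h,s:cv2.resize(im[y:y+h,x:x+w],None,fx=s,fy=s,interpolation=cv2.INTER_CUBIC)
cv2.imwrite("pics/c4.png",np.hstack([f(b,240,130,130,120,3),w[:360,60:470]]))
c=cam("wrist",s);print([proj(c,tray(x,84,30)) for x in(-85,85)],[proj(c,tray(x,75,84)) for x in(-85,85)])
E
```

```text
slide [  2.41   0.03 106.02] drz -0.03055687604389529 tilt [0. 0. 1.] pos [575.96  -4.34 151.02] F [-0.14  0.06 -4.13]
[(np.float64(378.21941255057783), np.float64(284.8716934317919)), (np.float64(188.1097759844952), np.float64(285.42374727312523))] [(np.float64(399.93414344687255), np.float64(311.0289503261521)), (np.float64(166.14261454484293), np.float64(311.68467433200635))]
```

View pics/c4.png

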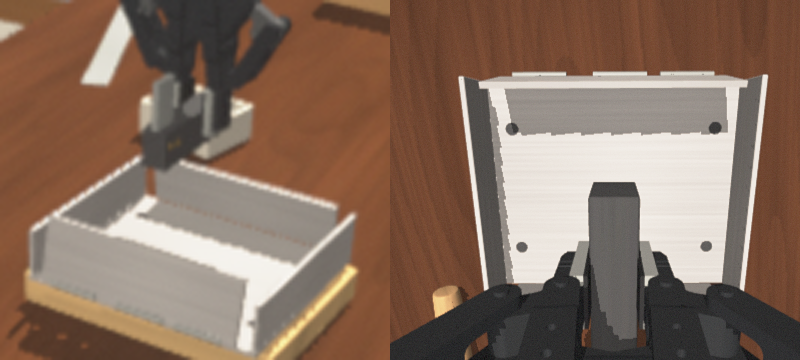

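Side view: both walls lean in, and the gripper holds the square upright with the blade towards the tall wall. Wrist view: the stock (crop 593–637) is aligned with the tray, and the low wall is at the top. I'll lower now.

Call:
step_arm(motion=[{"dr": [0, 0, 0], "slide": [3, 0, 30], "jaw": 5}, {"dr": [0, 0, 0], "slide": [3, 0, 60], "jaw": 5}, {"dr": [0, 0, 0], "slide": [3, 0, 85], "jaw": 5}, {"dr": [0, 0, 0], "slide": [3, 0, 100], "jaw": 5}, {"dr": [0, 0, 0], "slide": [3, 0, 107], "jaw": 5}, {"dr": [0, 0, 0], "slide": [3, 0, 111], "jaw": 5}, {"dr": [0, 0, 0], "slide": [3, 0, 111], "jaw": 5}, {"dr": [0, 0, 0], "slide": [3, 0, 111], "jaw": 5}])

```text
clock: 14.6
position: [576.3, -8.2, 40.5]
ee_rot: [-0.669, 0.744, -0.0, 0.001]
contact_force: [-0.0, -0.2, -3.7]
gripper_width: 18.9
grasp_force: 60.1
```

Call:
step_arm(motion=[{"dr": [0, 0, 0], "slide": [0, 0, 1], "jaw": 5}, {"dr": [0, 0, 0], "slide": [0, 0, 1.5], "jaw": 5}, {"dr": [0, 0, 0], "slide": [0, 0, 2], "jaw": 5}, {"dr": [0, 0, 0], "slide": [0, 0, 2.5], "jaw": 5}, {"dr": [0, 0, 0], "slide": [0, 0, 3], "jaw": 5}, {"dr": [0, 0, 0], "slide": [0, 0, 3], "jaw": 5}, {"dr": [0, 0, 0], "slide": [0, 0, 3], "jaw": 5}, {"dr": [0, 0, 0], "slide": [0, 0, 3], "jaw": 5}])

```text
clock: 15.6
position: [575.8, -8.3, 37.4]
ee_rot: [-0.669, 0.744, -0.0, 0.0]
contact_force: [-4.5, -1.1, 4.6]
gripper_width: 18.7
grasp_force: 61.2
```

Call:
step_arm(motion=[{"dr": [0, 0, 0], "slide": [0, 0, -1.5], "jaw": 5}, {"dr": [0, 0, 0], "slide": [-3, 0, -1.5], "jaw": 5}, {"dr": [0, 0, 0], "slide": [-6, 0, -1.5], "jaw": 5}, {"dr": [0, 0, 0], "slide": [-9, 0, -1.5], "jaw": 5}, {"dr": [0, 0, 0], "slide": [-12, 0, -1.5], "jaw": 5}, {"dr": [0, 0, 0], "slide": [-14, 0, -1.5], "jaw": 5}, {"dr": [0, 0, 0], "slide": [-16, 0, -1.5], "jaw": 5}, {"dr": [0, 0, 0], "slide": [-16, 0, -1.5], "jaw": 5}])

```text
clock: 16.6
position: [577.5, 7.8, 38.3]
ee_rot: [-0.669, 0.744, -0.0, 0.0]
contact_force: [-0.0, -1.1, -2.5]
gripper_width: 19.0
grasp_force: 60.1
```

```bash
python3 - <<'E'
from h import *
s=arm.read_state();M=R.from_quat(s["ee_rot"]).as_matrix()
print(*delta(tray(0,21,37.4),YAW+np.pi),"toolF",M.T@s["contact_force"],s["wrist_torque"])
b=optics.get_image("side");a=optics.get_image("scene")
f=lambda im,x,y,w,h,s:cv2.resize(im[y:y+h,x:x+w],None,fx=s,fy=s,interpolation=cv2.INTER_CUBIC)
cv2.imwrite("pics/c5.png",np.hstack([f(b,240,165,100,90,4),f(a,265,165,90,90,4)]))
E
```

```text
slide [-4.35  0.39  0.88] drz -0.03662136021139073 tilt [0. 0. 1.] pos [577.54   7.82  38.28] F [-0.01 -1.1  -2.51] toolF [ 1.1  -0.11  2.51] [-0.24  0.04  0.03]
```

View pics/c5.png

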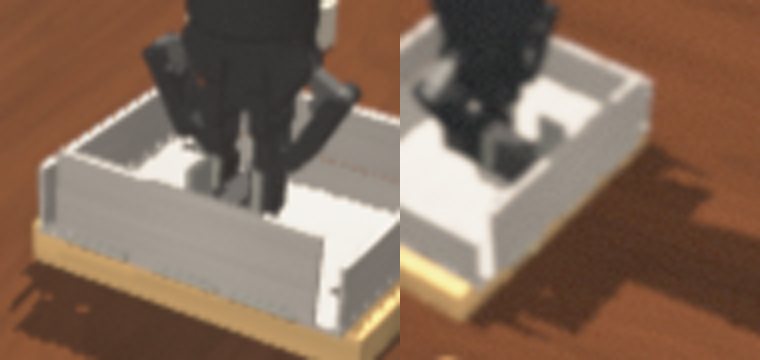

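Call:
step_arm(motion=[{"dr": [0, 0, 0], "slide": [-0.5, 0, 0], "jaw": 5}, {"dr": [0, 0, 0], "slide": [-1, 0, 0], "jaw": 5}, {"dr": [0, 0, 0], "slide": [-1.5, 0, 0], "jaw": 5}, {"dr": [0, 0, 0], "slide": [-2, 0, 0], "jaw": 5}, {"dr": [0, 0, 0], "slide": [-2.5, 0, 0], "jaw": 5}, {"dr": [0, 0, 0], "slide": [-3, 0, 0], "jaw": 5}, {"dr": [0, 0, 0], "slide": [-3, 0, 0], "jaw": 5}, {"dr": [0, 0, 0], "slide": [-3, 0, 0], "jaw": 5}])

```text
clock: 17.7
position: [577.9, 10.7, 38.2]
ee_rot: [-0.669, 0.744, -0.0, 0.0]
contact_force: [-0.7, -1.1, -2.8]
gripper_width: 18.9
grasp_force: 60.2
```

Call:
step_arm(motion=[{"dr": [0, 0, 0], "slide": [-0.4, 0, 0], "jaw": 5}, {"dr": [0, 0, 0], "slide": [-0.8, 0, 0], "jaw": 5}, {"dr": [0, 0, 0], "slide": [-1.2, 0, 0], "jaw": 5}, {"dr": [0, 0, 0], "slide": [-1.5, 0, 0], "jaw": 5}, {"dr": [0, 0, 0], "slide": [-1.5, 0, 0], "jaw": 5}, {"dr": [0, 0, 0], "slide": [-1.5, 0, 0], "jaw": 5}, {"dr": [0, 0, 0], "slide": [-1.5, 0, 0], "jaw": 5}, {"dr": [0, 0, 0], "slide": [-1.5, 0, 0], "jaw": 5}])

```text
clock: 18.7
position: [577.8, 11.1, 38.4]
ee_rot: [-0.668, 0.744, -0.0, -0.001]
contact_force: [0.7, -5.9, -1.5]
gripper_width: 19.3
grasp_force: 60.2
```

Call:
step_arm(motion=[{"dr": [0, 0, 0], "slide": [0, 0, 0.4], "jaw": 5}, {"dr": [0, 0, 0], "slide": [0, 0, 0.8], "jaw": 5}, {"dr": [0, 0, 0], "slide": [0, 0, 1.2], "jaw": 5}, {"dr": [0, 0, 0], "slide": [0, 0, 1.6], "jaw": 5}, {"dr": [0, 0, 0], "slide": [-0.3, 0, 1.8], "jaw": 5}, {"dr": [0, 0, 0], "slide": [-0.3, 0, 1.8], "jaw": 5}, {"dr": [0, 0, 0], "slide": [-0.3, 0, 1.8], "jaw": 5}, {"dr": [0, 0, 0], "slide": [-0.3, 0, 1.8], "jaw": 5}])

```text
clock: 19.7
position: [577.9, 11.1, 37.4]
ee_rot: [-0.669, 0.744, -0.0, -0.001]
contact_force: [-1.4, -7.4, 3.1]
gripper_width: 18.7
grasp_force: 60.9
```

```bash
python3 - <<'E'
from h import *
s=arm.read_state();M=R.from_quat(s["ee_rot"]).as_matrix()
print(s["position"],"toolF",M.T@s["contact_force"],s["wrist_torque"],M[:,2])
b=optics.get_image("side");a=optics.get_image("scene");w=optics.get_image("wrist")
f=lambda im,x,y,w,h,s:cv2.resize(im[y:y+h,x:x+w],None,fx=s,fy=s,interpolation=cv2.INTER_CUBIC)
cv2.imwrite("pics/c6.png",np.hstack([f(b,240,165,100,90,4),w[:360,90:470]]))
E
```

```text
[577.89  11.06  37.43] toolF [ 7.54  0.58 -3.13] [-1.94  0.3   0.04] [-0. -0. -1.]
```

View pics/c6.png

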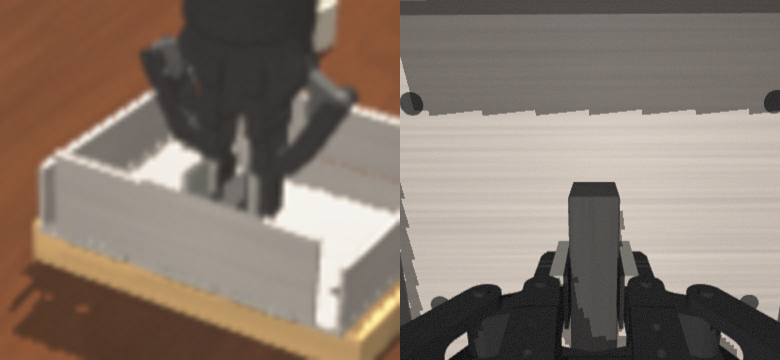

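Side view: the tall wall is upright against the blade at crop (200,175). Wrist view: the stock (crop 570–620) is in line with the tray. The forces show about 7 N on the wall and about 7 N on the floor, and the push rose steeply at the fold. I'll hand in.

```bash
python3 -c "
from bench import arm
print(arm.job_done())"
```

```text
the job is handed in; nothing more can be done
None
```

I folded both walls to their stops, then gripped the larger square and pressed it into the tall-wall corner with about 7 N each on wall and floor. I handed the job in at about 20 s of the 64 s; no verdict came back, and I judged the tall wall's 90° from the square and the pictures, not by measurement.

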